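Seat a terminal carrier on its test nest and hold it down

ROBOT

A 6-joint arm with a two-finger parallel gripper is mounted at the origin on the work surface. World frame = base frame: x ahead of the robot, y to its left, z up, the work surface at z = 0. Lengths are in m, angles in rad, forces in N, time in s.
With the tool pointing down it reaches from about 0.35 to 0.975 m from the base axis. Payload 17.4 kg.
Tool frame: the origin (TCP) lies at the very end of the fingers, on their centre line; the grasp point (between the pads) lies 19 mm behind it (ctrl.grip_depth is the distance from the TCP to the grasp point, in m); z points along the fingers, y is the line along which they close (so a half turn about z gives the same grasp; the last joint's range is limited). The gripper opens to 85 mm and grips with 20 to 120 N. Pads are 22 mm wide; open, the fingers measure 114 mm over their backs; the gripper's body (76 mm by 85 mm) begins 54 mm behind the grasp point. The pads swing forward as they close: fully open they stand 13 mm farther back than shut.
Start: joints at [1.309, 0.116, 1.442, -0, 1.584, -0.038], TCP at [0.15, 0.658, 0.231] pointing down, gripper open.
Joint ranges: [-2.83, 2.83], [-0.83, 2.19], [0.07, 2.5], [-1.14, 4.28], [0.01, 3], [-2.97, 2.97]. Speed limits (rad/s): [1.89, 1.89, 2.22, 3.14, 3.14, 3.14].

INTERFACE

Orientations are given as a 3x3 rotation matrix whose columns are the frame's x, y, z axes.
In Python, from station import ctrl, optics, ticket gives the robot as it stands.
- The arm moves only by the tool servo_tool, never from a script. Its argument "targets" is text: rows parted by semicolons, each of 5 numbers parted by spaces: the finger opening in m, from 0 to 0.0854, then the shift along the tool's x, y, z in m, then the turn about the tool's z in degrees. A call has exactly 10 rows; each row shifts and turns the commanded pose from where the row before left it, along the tool's axes as they then stand; what a row does not reach is not made up. A row lasts 1/12 s, in which the tool goes at most 41.7 mm and 7.16 degrees, less where a joint would pass 70% of its speed; a pose out of reach is approached as far as the arm can. A call is refused whole if a number of a shift passes 0.0417 or a number of a turn 7.16, either way. A call with a gripper value outside its range is refused whole. The fingers move at their own pace and stop on an object; "newtons" is the grip in N (left out, the last holds). Time passes only in rows, so rows that do not move let the fingers close, or fill a call up. It gives the time, the measured TCP pose, the force, the opening and the grip force at its end, in the units of the state.
- ctrl.get_obs(): the state, without advancing time (a new reading comes with each control period).
- optics.snapshot(name): name is "side" or "top"; returns (picture, depth): 400x640x3 uint8, red, green, blue; 400x640 float32, m along the optical axis (not along the pixel's ray), 0 where there is no reading.
- optics.camera_info(name): a dict with "fx", "fy", "cx", "cy" (pixels), "k1" (the pictures are not rectified: a ray, as slopes to the right and down, at radius r is drawn at 1 + k1 r^2 times it, then the intrinsics apply), "R" (3x3) and "t" (3): a world point X has camera coordinates R X + t. Camera axes: x right, y down, z forward; pixel columns grow to the right and rows downward; lengths in m; the calibration is good to about 2 mm. A picture is of the moment at which its call begins. camera_info takes no time and is no camera call.
- ticket.sign_off(): hands the job in; it is judged then, once.
The state is a dict: "time_s": time; "q": joint angles; "joint_vel": joint speeds; "joint_torque": joint torques, N m; "eef_pos": TCP position; "tcp_rot": TCP orientation; "ft_force": force on the tool from outside, world axes, zero at the start; "ft_torque": the same for the moment, N m; "gripper_width": finger opening in m; "grip_force": force on a finger pad.
Only numpy, scipy, OpenCV 4.12 (cv2) and the standard library are available. Lean on these libraries where they do the work, as an engineer would, in place of code of your own. Each camera call takes 0.05 s, during which the arm holds its last target. There are 200 camera calls.

TASK

Take the carrier that has two rows of brass posts by its black handle, set it flat into the open front end of the test nest, and slide it back under the blue lips until it drops onto the hidden locating pin. Then press it down fully home against the springs and finish while still holding it down; leave the carrier with one row and everything else where it stands.

Things in the scene. Friction and masses are not known exactly. Their poses are not given: they have to be found in the camera images.
- carrier: White block 100 (x) x 80 (y) x 18 mm, grey 2 mm panel on top, TWO rows of four brass posts along its x axis at y = +-28 mm, 12 mm tall above the panel. Origin: centre of the underside, z up. 0.45 to 0.61 kg. Usable either way round (half a turn). Stands on the bench, robot's right; the two carriers swap places.
- handle (a point): Top centre of the two-row carrier's black upright handle: 24 mm along the carrier's x, 36 mm along its y, top 65 mm above the underside, 45 mm above the panel.
- socket (a point): Centre of the two-row carrier's underside, mouth of the blind socket for the pin: 15 mm (x) x 22 mm (y), 11 mm deep. Both x ends of the underside are bevelled (20 mm long, 5.5 mm high) so that they ride up over the pin's tip.
- carrier_half: The other carrier: the same, but with only ONE row of brass posts (at y = +28 mm). Leave it alone.
- nest: Test nest, fixed on the bench, robot's left, 250 x 136 mm, grey base. Origin: at bench height on the channel's centreline; x runs along the channel from the open front (robot's side) to the rear, z up. Dark steel rails, inner faces at y = +-43 mm (3 mm play each side of a carrier), from x = -130 to +100 mm; a stop closes the rear at x = +100. The channel's floor is the sprung platen.
- entry (a point): In the nest, x = -72 mm, at the platen's height (40 mm above the bench): where to set the carrier's centre. The channel is open on top here, rails 55 mm high with flared lead-ins up to 62 mm. A carrier centred at x below -60 mm clears the lips; lower or release it straight down onto the platen.
- lips (a point): Front end of the two blue lips, on the centreline, nest x = -5 mm, at their underside, 65 mm above the bench (top 70). From here to the rear they overhang the channel in to y = +-36 mm, so a carrier gets under them only by sliding in flat from the front, leaving its top clear between them.
- slot (a point): Middle of the slot in the platen (nest x = +20 mm, 40 mm above the bench). In it stands a fixed brass pin, 10 mm across, tip 38 mm above the bench, chamfered, polished, on the centreline anywhere within 15 mm of here along x: seen from above as a brass dot until covered, never reported. Feel for it by sliding.
- platen (a joint): Sprung platen's depth, m. 0 at rest (top 40 mm above the bench), 0.010 hard stop. 1 N per mm: a free carrier's weight sinks it 4.4 to 6 mm, full travel takes 4 to 6 N more. A carrier over the pin's tip is held at about 0.002; when its socket meets the pin a FREE carrier (loosely caged, not gripped) drops 2.4 to 4 mm and sticks; pushing on over 10 N tips it off. Fully home: underside at 30 mm.
- panel_a: Bystander: loose grey 92 x 72 mm panel standing on eight brass posts, 26 mm tall, at the back of the bench; origin under its centre. Leave it.
- panel_b: Bystander: a second such panel. Leave it.
- tape: Bystander: yellow tape roll, 90 mm across, 19 mm high, left of the nest; origin under its centre. Leave it.
- screwdriver: Bystander: red-handled screwdriver lying at the left. Leave it.
- jar: Bystander: jar 64 mm across, 85 mm high, back left. Leave it.
- spacer: Bystander: brass spacer 22 mm across, 30 mm tall, standing at the left; origin under its centre. Leave it.

How it is judged:
On the way, in this order (a step that is already met when the one before it is completed fails the run):
1. the carrier lies flat on the platen in the front end of the channel (x of carrier in the frame of nest between -0.1 and -0.045 m and z of carrier in the frame of nest between 0.029 and 0.043 m and y of carrier in the frame of nest between -0.006 and 0.006 m and angle between carrier's own z axis and vertical below 0.08 rad and value of joint platen above 0.0005 m), for 0.2 s.
2. slid back under the lips, the carrier has dropped onto the pin (x of carrier in the frame of nest between 0 and 0.042 m and z of carrier in the frame of nest below 0.0367 m and angle between carrier's own z axis and vertical below 0.06 rad), for 0.1 s.
At the end, for the whole second after the job is handed in: The carrier with two rows sits flat (within 3 degrees) on the pin under the lips, its underside within 1.8 mm of fully home and the platen at least 8.5 mm down, and the robot is still holding it down (over 2 N of contact) (x of carrier in the frame of nest between 0 and 0.042 m and y of carrier in the frame of nest between -0.006 and 0.006 m and z of carrier in the frame of nest below 0.0318 m and value of joint platen above 0.0085 m and angle between carrier's own z axis and vertical below 0.05 rad and contact force between any of the fingers, the arm and carrier above 2 N); the arm keeps its last pose, push and grip.
It fails at once if the one-row carrier is moved more than 30 mm (distance of carrier_half from where it was at the start of the episode above 0.03 m).
It fails at once if any other loose thing is moved more than 40 mm (distance of any of panel_a, panel_b, tape, screwdriver, jar, spacer from where it was at the start of the episode above 0.04 m).
It also fails if it takes over 45 s, if anything falls off the work surface, if the arm or the gripper's body presses on something with over 40 N, if the wrist force passes 120 N, or if a joint passes its speed limit or range.

## Working session

There is one attempt and no reset: what is moved stays moved. The work goes in short steps, Python scripts to look and compute and a tool call to move; the robot and the scene stay as the last step left them, time stands still between calls to the robot, and variables do not carry over. Pictures are saved under pics/ and viewed, at most 10 in all, crops included, and the job is handed in when it is done.

Besides the shell and the picture viewer there is one more tool, called after "Call:" by a JSON object that holds its "api" and its "payload". servo_tool: Moves the arm, as the interface text tells. Its arguments: {"type":"object","properties":{"targets":{"type":"string"},"newtons":{"type":"number"}},"required":["targets"]}

```bash
mkdir -p pics; cat > h.py <<'E'
import numpy as np, cv2
from station import ctrl, optics, ticket
def cloud(name):
    im,d=optics.snapshot(name); c=optics.camera_info(name)
    v,u=np.mgrid[0:400,0:640]
    K=np.array([[c['fx'],0,c['cx']],[0,c['fy'],c['cy']],[0,0,1]],float)
    p=cv2.undistortPoints(np.stack([u,v],-1).reshape(-1,1,2).astype(float),K,np.array([c['k1'],0,0,0,0.])).reshape(400,640,2)
    X=np.dstack([p[...,0]*d,p[...,1]*d,d])
    W=(X-np.array(c['t']))@np.array(c['R'])
    W[d==0]=np.nan
    return im,d,W
def save(im,n): cv2.imwrite('pics/'+n+'.png',im[...,::-1])
E
python3 - <<'E'
from h import *
for n in('top','side'):
    im,d,W=cloud(n); save(im,n+'1'); np.savez(n+'1.npz',im=im,d=d,W=W)
o=ctrl.get_obs(); print({k:np.round(v,3).tolist() for k,v in o.items()}, ctrl.grip_depth)
for n in('top','side'):
    c=optics.camera_info(n);print(np.round(-np.array(c['R']).T@c['t'],3),np.round(c['R'],2))
E
```

```text
{'time_s': 0.1, 'q': [1.309, 0.116, 1.442, 0.0, 1.584, -0.038], 'joint_vel': [0.001, -0.001, -0.004, 0.002, -0.001, -0.001], 'joint_torque': [0.001, -73.367, -63.379, 0.0, 0.005, 0.0], 'eef_pos': [0.15, 0.658, 0.231], 'tcp_rot': [[-0.975, 0.222, -0.0], [0.222, 0.975, -0.001], [0.0, -0.001, -1.0]], 'ft_force': [-0.086, -0.316, 0.14], 'ft_torque': [0.018, -0.037, 0.054], 'grip_force': 0.0, 'gripper_width': 0.085} 0.0187
[0.402 0.052 1.217] [[-0.   -1.   -0.  ]
 [-0.99  0.   -0.14]
 [ 0.14  0.   -0.99]]
[0.51  0.739 0.739] [[-0.99 -0.11  0.02]
 [-0.09  0.69 -0.72]
 [ 0.07 -0.71 -0.7 ]]
```

View pics/top1.png

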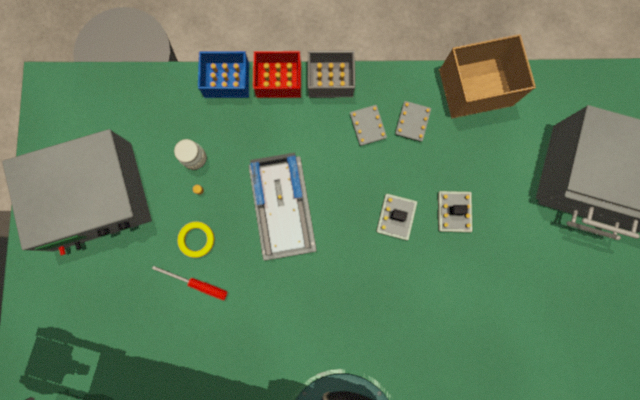

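View pics/side1.png

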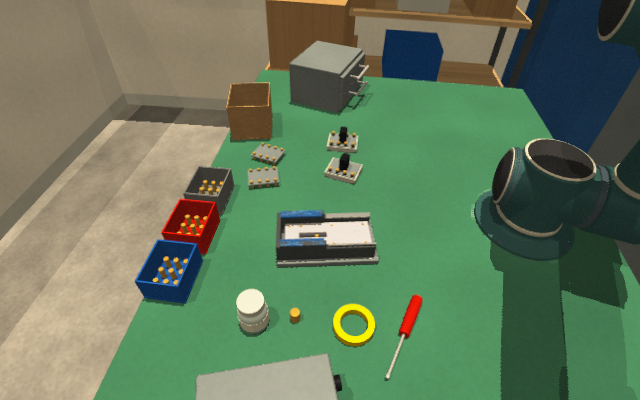

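The top view shows the nest at about (283,207), with its open front at the bottom, and the carriers at (397,217) and (456,211). The side view shows the same layout. I'll zoom in to count the rows and measure.

```bash
python3 - <<'E'
from h import *
D=np.load('top1.npz');im,W=D['im'],D['W']
a=cv2.resize(im[180:245,365:485],None,fx=5,fy=5,interpolation=cv2.INTER_CUBIC)
b=cv2.resize(im[145:265,240:325],None,fx=2.7,fy=2.7,interpolation=cv2.INTER_CUBIC)
c=np.zeros((325+0,600+b.shape[1],3),np.uint8);c[:,:600]=a;c[:b.shape[0],600:]=b
c=cv2.resize(c,(800,int(c.shape[0]*800/c.shape[1])));save(c,'crop')
Z=W[...,2]
def rect(m,s):
    m=m.astype(np.uint8);n,l,st,ce=cv2.connectedComponentsWithStats(m)
    i=1+np.argmax(st[1:,4]); P=W[l==i][:,:2]; P=P[~np.isnan(P).any(1)]
    r=cv2.minAreaRect((P*1000).astype(np.float32));print(s,st[i,4],r,np.median(Z[l==i]))
v,u=np.mgrid[0:400,0:640]
L=(u>370)&(u<425)&(v>180)&(v<245); R=(u>430)&(u<485)&(v>180)&(v<245); N=(u>240)&(u<325)&(v>145)&(v<265)
for s,B in(('L',L),('R',R)):
    rect(B&(Z>.012)&(Z<.04),s+' body'); rect(B&(Z>.052),s+' handle')
rect(N&(Z>.012),'nest'); rect(N&(Z>.03)&(Z<.046)&(im.min(2)>140),'platen')
for z in(.03,.045,.05,.06):print(z,(N&(Z>z)).sum())
hsv=cv2.cvtColor(im,cv2.COLOR_RGB2HSV)
br=(hsv[...,0]>12)&(hsv[...,0]<28)&(hsv[...,1]>110)&(hsv[...,2]>100)
for s,B in(('L',L),('R',R),('N',N)):
    n,l,st,ce=cv2.connectedComponentsWithStats((br&B).astype(np.uint8))
    print(s,[(np.round(ce[i],1).tolist(),int(st[i,4]),np.round(np.nanmedian(W[l==i],0),3).tolist()) for i in range(1,n)])
E
```

```text
L body 1093 ((522.9544067382812, -148.7330780029297), (80.96700286865234, 102.77731323242188), 75.03368377685547) 0.01988455707157523
L handle 162 ((522.8527221679688, -148.6365203857422), (36.77710723876953, 26.4040470123291), 74.07808685302734) 0.06420903943396392
R body 1092 ((536.0596923828125, -297.7017517089844), (82.0651626586914, 103.1129379272461), 88.8166275024414) 0.020144236363037193
R handle 153 ((534.4782104492188, -296.4126892089844), (35.65332794189453, 23.373624801635742), 88.63923645019531) 0.06382838093625925
nest 5208 ((548.5887451171875, 144.93077087402344), (252.9082489013672, 136.1602325439453), 9.433746337890625) 0.040312754328655706
platen 2446 ((545.6759033203125, 146.15469360351562), (217.69671630859375, 83.81149291992188), 9.9671630859375) 0.03972204135434569
0.03 4167
0.045 1603
0.05 1555
0.06 1076
L [([389.6, 199.4], 13, [0.565, -0.13, 0.031]), ([387.6, 208.6], 13, [0.541, -0.124, 0.031]), ([385.6, 217.6], 14, [0.518, -0.117, 0.032]), ([383.2, 227.0], 10, [0.495, -0.111, 0.029])]
R [([444.9, 196.3], 13, [0.572, -0.27, 0.031]), ([467.1, 196.6], 13, [0.571, -0.324, 0.031]), ([445.2, 205.6], 16, [0.547, -0.269, 0.032]), ([467.7, 206.0], 7, [0.546, -0.325, 0.036]), ([445.6, 214.7], 14, [0.524, -0.269, 0.031]), ([467.3, 215.3], 15, [0.523, -0.323, 0.033]), ([445.4, 224.6], 13, [0.499, -0.267, 0.033]), ([467.5, 225.0], 12, [0.499, -0.322, 0.032])]
N [([279.4, 196.8], 13, [0.572, 0.151, 0.036])]
```

View pics/crop.png

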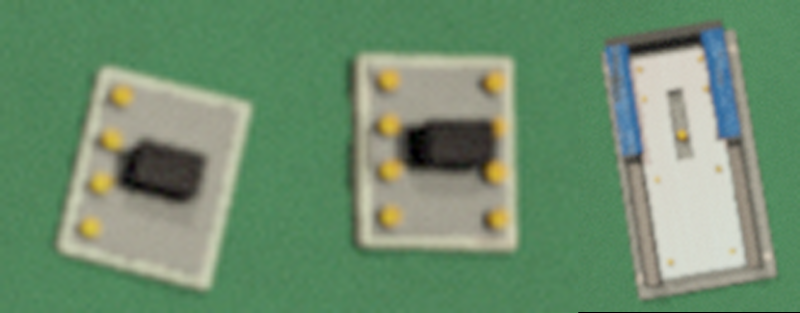

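The top crop shows the one-row carrier on the left (crop px ~155,180) and the two-row carrier on the right (~437,150). The pin is visible in the slot at ~(682,135). The target carrier is at about (0.535,-0.297) with yaw about -1.5°. The nest has yaw about 9.5°.

Call:
{"api": "servo_tool", "payload": {"targets": "0.07 0 0 0 7.16;0.07 0 0 0 7.16;0.07 0 0 0 7.16;0.07 0 0 0 7.16;0.07 0 0 0 7.16;0.07 0 0 0 7.16;0.07 0 0 0 7.16;0.07 0 0 0 7.16;0.07 0 0 0 7.16;0.07 0 0 0 7.16", "newtons": 60}}

```text
time_s: 0.93
eef_pos: [0.1498, 0.658, 0.2308]
tcp_rot: [[-0.091, 0.996, -0.0], [0.996, 0.091, -0.001], [-0.001, -0.0, -1.0]]
ft_force: [0.2, 1.0, 0.3]
gripper_width: 0.0705
grip_force: 0.0
```

Call:
{"api": "servo_tool", "payload": {"targets": "0.07 0 0 0 7.1;0.07 -0.0337 0.0147 0 0;0.07 -0.0337 0.0147 0 0;0.07 -0.0337 0.0147 0 0;0.07 -0.0337 0.0147 0 0;0.07 -0.0337 0.0147 0 0;0.07 -0.0337 0.0147 0 0;0.07 -0.0337 0.0147 0 0;0.07 -0.0337 0.0147 0 0;0.07 -0.0337 0.0147 0 0"}}

```text
time_s: 1.77
eef_pos: [0.2741, 0.3497, 0.231]
tcp_rot: [[0.026, 1.0, -0.0], [1.0, -0.026, -0.0], [-0.0, -0.0, -1.0]]
ft_force: [1.4, -0.6, 0.2]
gripper_width: 0.0701
grip_force: 0.0
```

Call:
{"api": "servo_tool", "payload": {"targets": "0.07 -0.0337 0.0147 0 0;0.07 -0.0337 0.0147 0 0;0.07 -0.0337 0.0147 0 0;0.07 -0.0337 0.0147 0 0;0.07 -0.0337 0.0147 0 0;0.07 -0.0337 0.0147 0 0;0.07 -0.0337 0.0147 0 0;0.07 -0.0337 0.0147 0 0;0.07 -0.0337 0.0147 0 0;0.07 -0.0337 0.0147 0 0"}}

```text
time_s: 2.6
eef_pos: [0.4121, 0.0087, 0.2313]
tcp_rot: [[0.027, 1.0, 0.0], [1.0, -0.027, 0.0], [0.0, 0.0, -1.0]]
ft_force: [-0.4, 0.9, 0.4]
gripper_width: 0.07
grip_force: 0.0
```

```bash
python3 - <<'E'
from h import *
D=np.load('top1.npz');im,W=D['im'],D['W'];Z=W[...,2]
hsv=cv2.cvtColor(im,cv2.COLOR_RGB2HSV)
v,u=np.mgrid[0:400,0:640]; N=(u>240)&(u<325)&(v>145)&(v<265)
blue=N&(hsv[...,0]>95)&(hsv[...,0]<125)&(hsv[...,1]>90)&(Z>.06)
rail=N&(Z>.05)&(Z<.0595)
for s,m in(('blue',blue),('rail',rail)):
    n,l,st,ce=cv2.connectedComponentsWithStats(m.astype(np.uint8))
    for i in range(1,n):
        if st[i,4]>60:
            P=W[l==i][:,:2]; a=np.deg2rad(9.5); Q=P-[.5535,.1457]; x=Q@[np.cos(a),np.sin(a)]; y=Q@[-np.sin(a),np.cos(a)]
            print(s,st[i,4],np.round(np.percentile(x,[2,98]),4),np.round(np.percentile(y,[2,50,98]),4),'slope deg',np.rad2deg(np.polyfit(x,y,1)[0]).round(2))
E
```

```text
blue 320 [0.0074 0.1079] [-0.0545 -0.0455 -0.0362] slope deg 0.23
blue 218 [0.0075 0.1066] [0.039  0.0453 0.0558] slope deg -3.89
rail 206 [-0.1185  0.0003] [-0.0568 -0.0491 -0.0424] slope deg -0.04
rail 217 [-0.1193 -0.0012] [0.0427 0.0482 0.057 ] slope deg -0.13
```

Call:
{"api": "servo_tool", "payload": {"targets": "0.07 -0.0336 0.0146 0 0;0.07 -0.0336 0.0146 0 0;0.07 -0.0336 0.0146 0 0;0.07 -0.0336 0.0146 0 0;0.07 -0.0336 0.0146 0 0;0.07 -0.0336 0.0146 0 0;0.07 -0.0336 0.0146 0 0;0.07 -0.0336 0.0146 0 0;0.07 -0.0336 0.0146 0 0;0.07 0 0 0.02 0"}}

```text
time_s: 3.43
eef_pos: [0.5371, -0.3003, 0.2131]
tcp_rot: [[0.029, 1.0, 0.003], [1.0, -0.029, -0.003], [-0.003, 0.003, -1.0]]
ft_force: [0.3, 0.7, 0.2]
gripper_width: 0.0696
grip_force: 0.0
```

```bash
python3 - <<'E'
from h import *
im,d,W=cloud('side'); save(cv2.resize(im[80:240,240:480],(720,480)),'s2')
print(ctrl.get_obs()['eef_pos'])
E
```

```text
[ 0.5351809  -0.29732227  0.20679154]
```

View pics/s2.png

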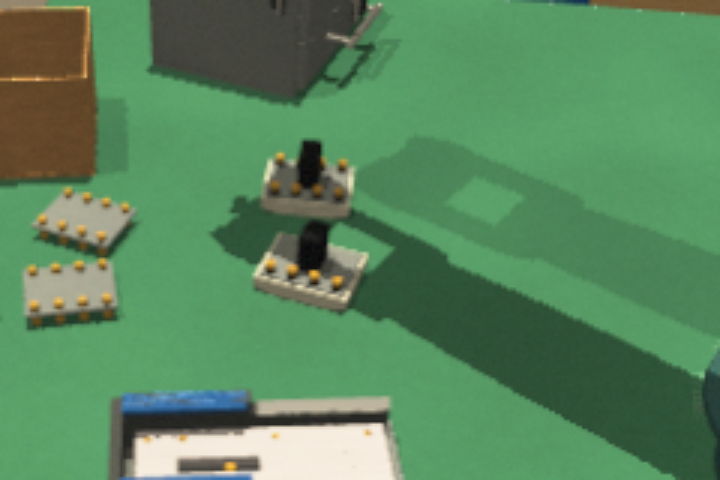

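The side crop shows the two-row carrier at (310,185) untouched. The arm itself isn't drawn, only its shadow, so the view stays clear. The TCP is over the handle, so I'll descend and grip.

Call:
{"api": "servo_tool", "payload": {"targets": "0.07 0 0 0.03 0;0.07 0 0 0.03 0;0.07 0 0 0.03 0;0.07 0 0 0.03 0;0.07 0 0 0.03 0;0.07 0 0 0.018 0;0.07 0 0 0.01 0;0.07 0 0 0 0;0.02 0 0 0 0;0.02 0 0 0 0", "newtons": 60}}

```text
time_s: 4.32
eef_pos: [0.536, -0.2953, 0.0351]
tcp_rot: [[0.026, 1.0, 0.002], [1.0, -0.026, -0.001], [-0.001, 0.002, -1.0]]
ft_force: [0.7, 0.3, 0.8]
gripper_width: 0.0471
grip_force: 0.0
```

Call:
{"api": "servo_tool", "payload": {"targets": "0.015 0 0 0 0;0.015 0 0 0 0;0.015 0 0 0 0;0.015 0 0 0 0;0.015 0 0 -0.002 0;0.015 0 0 -0.01 0;0.015 0 0 -0.02 0;0.015 0 0 -0.03 0;0.015 0 0 -0.03 0;0.015 0 0 -0.01 0"}}

```text
time_s: 5.15
eef_pos: [0.5364, -0.2957, 0.1405]
tcp_rot: [[0.027, 1.0, 0.004], [1.0, -0.027, -0.003], [-0.003, 0.004, -1.0]]
ft_force: [0.5, -0.7, -3.6]
gripper_width: 0.023
grip_force: 59.7
```

```bash
cat >> h.py <<'E'
def carrier(W,im,ctr,zlo,zhi):
    Z=W[...,2]; m=(np.hypot(W[...,0]-ctr[0],W[...,1]-ctr[1])<.085)&(Z>zlo)&(Z<zhi)
    m=m.astype(np.uint8);n,l,st,ce=cv2.connectedComponentsWithStats(m);i=1+np.argmax(st[1:,4])
    r=cv2.minAreaRect((W[l==i][:,:2]*1000).astype(np.float32)); return r,np.median(Z[l==i])
E
python3 - <<'E'
from h import *
o=ctrl.get_obs();print(o['eef_pos'],o['ft_force'],o['ft_torque'],o['gripper_width'],o['grip_force'])
print(np.round(o['tcp_rot'],3).tolist())
im,d,W=cloud('top'); z=o['eef_pos'][2]
print(carrier(W,im,o['eef_pos'],z-.034,z+.01))
print(carrier(W,im,o['eef_pos'],z+.018,z+.04))
E
```

```text
[ 0.53637277 -0.29572139  0.14050617] [ 0.47083736 -0.70926839 -3.55319764] [-0.05246452 -0.08834806 -0.03616965] 0.02301012607009144 59.72605884075165
[[0.027, 1.0, 0.004], [1.0, -0.027, -0.003], [-0.003, 0.004, -1.0]]
(((548.7944946289062, -262.6966857910156), (41.21284484863281, 106.32343292236328), 64.01698303222656), np.float64(0.1253761192262776))Traceback (most recent call last):
  File "<stdin>", line 6, in <module>
  File "h.py", line 15, in carrier
    m=m.astype(np.uint8);n,l,st,ce=cv2.connectedComponentsWithStats(m);i=1+np.argmax(st[1:,4])
                                                                           ~~~~~~~~~^^^^^^^^^^
    return _wrapfunc(a, 'argmax', axis=axis, out=out, **kwds)
    return bound(*args, **kwds)
ValueError: attempt to get argmax of an empty sequence
```

Call:
{"api": "servo_tool", "payload": {"targets": "0.015 0.015 -0.002 -0.01 0;0.015 0.03 -0.004 -0.01 0;0.015 0.0358 -0.0048 0 0;0.015 0.0358 -0.0048 0 0;0.015 0.0358 -0.0048 0 0;0.015 0.0358 -0.0048 0 0;0.015 0.0358 -0.0048 0 0;0.015 0.0358 -0.0048 0 0;0.015 0.0358 -0.0048 0 0;0.015 0.0358 -0.0048 0 0"}}

```text
time_s: 6.03
eef_pos: [0.4984, 0.0392, 0.1537]
tcp_rot: [[0.027, 1.0, -0.002], [1.0, -0.027, 0.0], [-0.0, -0.002, -1.0]]
ft_force: [1.6, -0.3, -4.7]
gripper_width: 0.023
grip_force: 59.8
```

Call:
{"api": "servo_tool", "payload": {"targets": "0.015 0.0358 -0.0048 0 0;0.015 0.03 -0.0036 0 0;0.015 0.02 -0.0027 0 0;0.015 0.0125 -0.002 0 0;0.015 0 0 0 -4;0.015 0 0 0 -4;0.015 0 0 0 -3.2;0.015 0 0 0 0;0.015 0 0 0 0;0.015 0 0 0 0"}}

```text
time_s: 6.87
eef_pos: [0.4891, 0.1357, 0.1548]
tcp_rot: [[-0.166, 0.986, -0.001], [0.986, 0.166, -0.0], [-0.0, -0.001, -1.0]]
ft_force: [-0.9, 0.5, -5.3]
gripper_width: 0.0231
grip_force: 59.8
```

```bash
python3 - <<'E'
from h import *
o=ctrl.get_obs();print(o['eef_pos'],o['ft_force'],o['gripper_width'],o['grip_force'])
R=np.array(o['tcp_rot']);print(np.round(R,3).tolist(),'yaw',np.degrees(np.arctan2(R[1,1],R[0,1])))
P=np.array([.5639,.1474]);a=np.radians(9.5);q=np.array(o['eef_pos'])[:2]-P
print('nest xy',q@[np.cos(a),np.sin(a)],q@[-np.sin(a),np.cos(a)])
im,d,W=cloud('side');im2,_,W2=cloud('top');np.savez('s3.npz',im=im,W=W,im2=im2,W2=W2)
A=cv2.resize(im[150:280,250:400],(450,390));B=cv2.resize(im2[140:270,235:345],(330,390));save(np.hstack([A,B]),'s3')
E
```

```text
[0.48907584 0.13570831 0.15475093] [-0.94492865  0.52878307 -5.28450065] 0.023129358753055464 59.754159450531006
[[-0.166, 0.986, -0.001], [0.986, 0.166, -0.0], [-0.0, -0.001, -1.0]] yaw 9.543845370668112
nest xy -0.07572767532897905 0.0008182067734397128
```

View pics/s3.png

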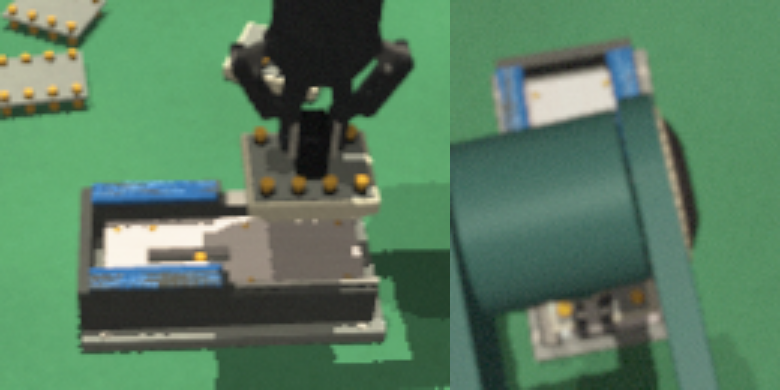

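The side crop shows the carrier level over the front of the channel, panel at ~(310,165), with the pin dot still visible at (200,257). From above, the arm hides the carrier. I'll measure the held carrier from its brass posts and the panel plane.

```bash
python3 - <<'E'
from h import *
D=np.load('s3.npz');im,W=D['im'],D['W'];Z=W[...,2]
P=np.array([.5639,.1474]);a=np.radians(9.5);T=np.array([[np.cos(a),np.sin(a)],[-np.sin(a),np.cos(a)]])
L=(W[...,:2]-P)@T.T
box=(abs(L[...,0]+.076)<.055)&(abs(L[...,1])<.045)
hsv=cv2.cvtColor(im,cv2.COLOR_RGB2HSV)
br=(hsv[...,0]>12)&(hsv[...,0]<28)&(hsv[...,1]>110)&(hsv[...,2]>90)&box&(Z>.1)
n,l,st,ce=cv2.connectedComponentsWithStats(br.astype(np.uint8))
for i in range(1,n):
    if st[i,4]>3: print('post',np.round(ce[i]),st[i,4],np.round(np.nanmedian(L[l==i],0),4),np.round(np.nanmax(Z[l==i]),4))
m=box&(Z>.115)&(Z<.15)
h,e=np.histogram(Z[m],bins=np.arange(.115,.1505,.0025));print(dict(zip(np.round(e[:-1],4).tolist(),h.tolist())))
s=box&(Z>.1)&(Z<.15)&(hsv[...,1]<70)&(hsv[...,2]>60)
print(np.round(np.percentile(L[s][:,0],[1,99]),4),np.round(np.percentile(L[s][:,1],[1,99]),4))
b=(hsv[...,0]>95)&(hsv[...,0]<125)&(hsv[...,1]>90)&(Z>.06)&(Z<.08)&(abs(L[...,1])<.07)
n,l,st,ce=cv2.connectedComponentsWithStats(b.astype(np.uint8))
for i in range(1,n):
    if st[i,4]>60: print('lip',np.round(np.percentile(L[l==i],[2,98],axis=0),4).tolist(),np.median(Z[l==i]))
p=(hsv[...,0]>12)&(hsv[...,0]<28)&(hsv[...,1]>110)&(abs(L[...,1])<.012)&(abs(L[...,0]-.02)<.03)&(Z<.05)
print('pin',np.round(np.nanmedian(W[p],0),4),np.round(np.nanmedian(L[p],0),4),p.sum())
E
```

```text
post [336. 194.] 14 [-0.0393 -0.024 ] 0.1538
post [367. 194.] 9 [-0.113  -0.0245] 0.154
post [339. 211.] 19 [-0.0408  0.0302] 0.1539
post [349. 210.] 17 [-0.0635  0.0299] 0.1538
post [360. 210.] 20 [-0.0889  0.0286] 0.1534
post [370. 210.] 22 [-0.1121  0.0293] 0.1539
{0.115: 0, 0.1175: 2, 0.12: 10, 0.1225: 21, 0.125: 32, 0.1275: 38, 0.13: 27, 0.1325: 39, 0.135: 39, 0.1375: 232, 0.14: 382, 0.1425: 61, 0.145: 36, 0.1475: 15}
[-0.1243 -0.0274] [-0.0344  0.0427]
lip [[-0.0057, -0.0519], [0.0954, -0.0307]] 0.0707998887415409
lip [[-0.0033, 0.0412], [0.0939, 0.0615]] 0.070615881881735
lip [[0.2939, 0.0336], [0.3931, 0.0682]] 0.06796734547848093
pin [0.5712 0.1525 0.0373] [0.0084 0.0041] 13
```

Call:
{"api": "servo_tool", "payload": {"targets": "0.015 0.002 0.001 0 0;0.015 0 0 0.01 0;0.015 0 0 0.015 0;0.015 0 0 0.015 0;0.015 0 0 0.012 0;0.015 0 0 0.008 0;0.015 0 0 0.006 0;0.015 0 0 0.004 0;0.015 0 0 0.004 0;0.015 0 0 0.002 0"}}

```text
time_s: 7.8
eef_pos: [0.49, 0.1381, 0.0792]
tcp_rot: [[-0.168, 0.986, 0.0], [0.986, 0.168, 0.0], [-0.0, 0.0, -1.0]]
ft_force: [0.8, -0.3, -4.8]
gripper_width: 0.0229
grip_force: 59.8
```

Call:
{"api": "servo_tool", "payload": {"targets": "0.015 0 0 0.002 0;0.015 0 0 0.002 0;0.015 0 0 0.002 0;0.015 0 0 0 0;0.015 0 0 0 0;0.015 0 0 0 0;0.015 0 0 0 0;0.015 0 0 0 0;0.015 0 0 0 0;0.015 0 0 0 0"}}

```text
time_s: 8.63
eef_pos: [0.49, 0.1381, 0.0734]
tcp_rot: [[-0.168, 0.986, 0.0], [0.986, 0.168, 0.0], [-0.0, 0.0, -1.0]]
ft_force: [0.3, 0.4, -3.1]
gripper_width: 0.0237
grip_force: 60.0
```

```bash
cat >> h.py <<'E'
def post(W,im):
    P=np.array([.5639,.1474]);a=np.radians(9.5);T=np.array([[np.cos(a),np.sin(a)],[-np.sin(a),np.cos(a)]])
    o=ctrl.get_obs();R=np.array(o['tcp_rot'])
    print('tcp nest',np.round(T@(np.array(o['eef_pos'])[:2]-P),4),round(o['eef_pos'][2],4),'F nest',np.round(T@np.array(o['ft_force'])[:2],1),np.round(o['ft_force'][2],1),'M',np.round(o['ft_torque'],2),'w',round(o['gripper_width'],4),o['time_s'],np.degrees(np.arctan2(R[1,1],R[0,1])))
    L=(W[...,:2]-P)@T.T;Z=W[...,2];hsv=cv2.cvtColor(im,cv2.COLOR_RGB2HSV)
    br=(hsv[...,0]>12)&(hsv[...,0]<28)&(hsv[...,1]>110)&(hsv[...,2]>90)&(abs(L[...,1])<.05)&(abs(L[...,0])<.14)&(Z>.051)
    n,l,st,ce=cv2.connectedComponentsWithStats(br.astype(np.uint8))
    for i in range(1,n):
        if st[i,4]>3: print('post',np.round(ce[i]),st[i,4],np.round(np.nanmedian(L[l==i],0),4),np.round(np.nanmax(Z[l==i]),4))
E
python3 - <<'E'
from h import *
im,d,W=cloud('side');post(W,im)
save(cv2.resize(im[150:280,250:400],(600,520)),'s4')
E
```

```text
tcp nest [-0.0744  0.0031] 0.0734 F nest [ 0.  -1.2] -3.9 M [-0.01 -0.13 -0.03] w 0.0232 8.6833 9.675946506199914
post [334. 218.] 13 [-0.0384 -0.0232] 0.0728
post [363. 217.] 6 [-0.1115 -0.0219] 0.0728
post [336. 235.] 16 [-0.0384  0.0329] 0.0732
post [346. 234.] 17 [-0.0624  0.0318] 0.074
post [356. 234.] 20 [-0.087   0.0321] 0.0739
post [366. 234.] 18 [-0.1107  0.0337] 0.074
```

View pics/s4.png

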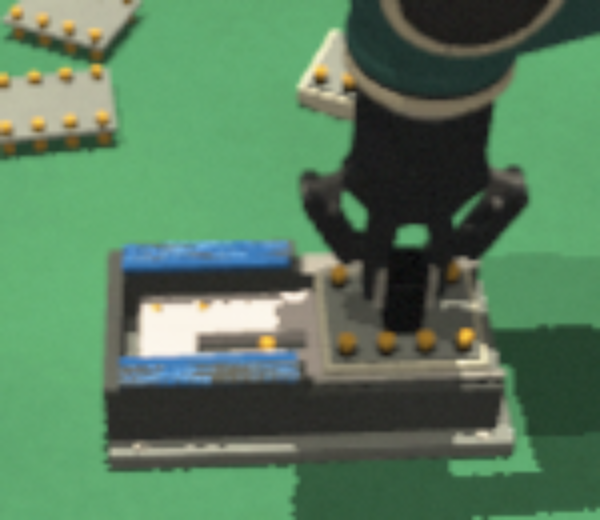

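The side crop shows the carrier lying between the rails at the channel front (~(410,320)), flat and clear of the lips, with the pin dot at (267,342). I'll press it 2 mm lower, then open to a loose cage.

Call:
{"api": "servo_tool", "payload": {"targets": "0.015 0 0 0.001 0;0.015 0 0 0.001 0;0.015 0 0 0.001 0;0.015 0 0 0 0;0.015 0 0 0 0;0.015 0 0 0 0;0.03 0 0 0 0;0.03 0 0 0 0;0.03 0 0 0 0;0.03 0 0 0 0"}}

```text
time_s: 9.52
eef_pos: [0.4899, 0.1381, 0.0704]
tcp_rot: [[-0.168, 0.986, 0.0], [0.986, 0.168, -0.0], [-0.0, 0.0, -1.0]]
ft_force: [0.3, -0.6, -0.6]
gripper_width: 0.0298
grip_force: 0.0
```

Call:
{"api": "servo_tool", "payload": {"targets": "0.03 0 0 0.003 0;0.03 0 0 0.003 0;0.03 0 0 0.002 0;0.03 0 0 0 0;0.03 0 0 0 0;0.03 0 0 0 0;0.03 0 0 0 0;0.03 0 0 0 0;0.03 0 0 0 0;0.03 0 0 0 0"}}

```text
time_s: 10.35
eef_pos: [0.4899, 0.1381, 0.0624]
tcp_rot: [[-0.168, 0.986, 0.0], [0.986, 0.168, 0.0], [0.0, 0.0, -1.0]]
ft_force: [-0.5, -0.5, -0.5]
gripper_width: 0.0304
grip_force: 0.0
```

```bash
python3 - <<'E'
from h import *
im,d,W=cloud('side');post(W,im)
E
```

```text
tcp nest [-0.0745  0.003 ] 0.0624 F nest [ 0.1 -0.6] 0.5 M [ 0.04 -0.   -0.02] w 0.0299 10.4 9.67690948953
post [334. 220.] 8 [-0.0391 -0.0209] 0.0693
post [356. 235.] 19 [-0.087   0.0328] 0.0698
post [366. 235.] 17 [-0.1111  0.0324] 0.0705
post [336. 236.] 14 [-0.0383  0.0326] 0.07
post [346. 235.] 16 [-0.0628  0.0326] 0.0716
```

Call:
{"api": "servo_tool", "payload": {"targets": "0.03 0 0.003 0 0;0.03 0 0.006 0 0;0.03 0 0.007 0 0;0.03 0 0.007 0 0;0.03 0 0.007 0 0;0.03 0 0.007 0 0;0.03 0 0.007 0 0;0.03 0 0.007 0 0;0.03 0 0.006 0 0;0.03 0 0.003 0 0"}}

```text
time_s: 11.23
eef_pos: [0.5499, 0.1483, 0.0623]
tcp_rot: [[-0.168, 0.986, 0.0], [0.986, 0.168, 0.0], [0.0, 0.0, -1.0]]
ft_force: [-1.7, -0.2, 1.8]
gripper_width: 0.03
grip_force: 0.8
```

```bash
python3 - <<'E'
from h import *
im,d,W=cloud('side');post(W,im)
save(cv2.resize(im[150:280,250:400],(600,520)),'s5')
E
```

```text
tcp nest [-0.0136  0.0032] 0.0622 F nest [ 0.4 -1.3] -0.1 M [ 0.04 -0.03 -0.03] w 0.0297 11.2833 9.673179793537646
post [320. 218.] 8 [-0.0039 -0.0211] 0.115
post [312. 220.] 4 [ 0.0189 -0.0215] 0.07
post [322. 235.] 16 [-0.005   0.0318] 0.072
post [332. 235.] 18 [-0.0288  0.0333] 0.0723
post [342. 235.] 18 [-0.0528  0.0316] 0.0722
post [312. 236.] 15 [0.0196 0.0325] 0.0719
```

View pics/s5.png

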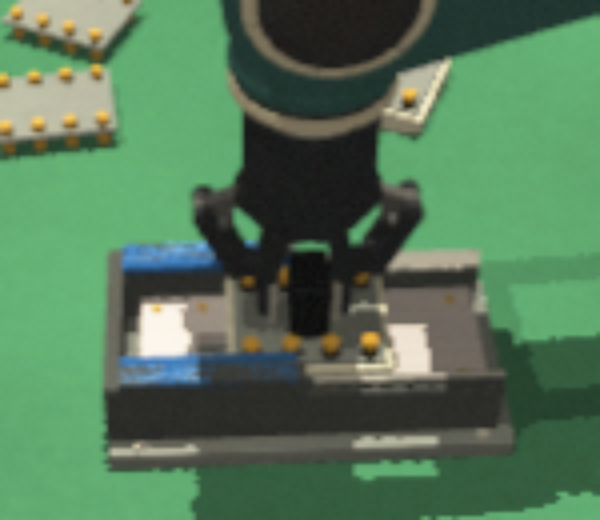

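The crop shows the carrier sliding flat under the lips at about (310,330), and the post tops have risen about 2 mm, so it is riding on the pin tip. I'll go on slowly.

Call:
{"api": "servo_tool", "payload": {"targets": "0.03 0 0.002 0 0;0.03 0 0.002 0 0;0.03 0 0.002 0 0;0.03 0 0.002 0 0;0.03 0 0.002 0 0;0.03 0 0.002 0 0;0.03 0 0.002 0 0;0.03 0 0.002 0 0;0.03 0 0.001 0 0;0.03 0 0.001 0 0"}}

```text
time_s: 12.12
eef_pos: [0.5669, 0.1512, 0.0623]
tcp_rot: [[-0.168, 0.986, -0.0], [0.986, 0.168, -0.0], [0.0, -0.0, -1.0]]
ft_force: [-0.5, -0.5, -0.4]
gripper_width: 0.0303
grip_force: 0.5
```

```bash
python3 - <<'E'
from h import *
im,d,W=cloud('side');post(W,im)
E
```

```text
tcp nest [0.0037 0.0033] 0.0623 F nest [0.5 0.4] -0.4 M [ 0. -0. -0.] w 0.03 12.1667 9.676714762584067
post [314. 218.] 8 [ 0.0138 -0.0233] 0.0722
post [304. 220.] 4 [ 0.0365 -0.0205] 0.0681
post [335. 235.] 20 [-0.0357  0.0315] 0.0715
post [306. 236.] 13 [0.0343 0.0337] 0.0729
post [315. 236.] 14 [0.0125 0.0327] 0.0726
post [325. 235.] 16 [-0.0115  0.0327] 0.0726
```

Call:
{"api": "servo_tool", "payload": {"targets": "0.03 0 0.001 0 0;0.03 0 0.001 0 0;0.03 0 0.001 0 0;0.03 0 0.001 0 0;0.03 0 0.001 0 0;0.03 0 0.001 0 0;0.03 0 0 0 0;0.03 0 0 0 0;0.03 0 0 0 0;0.03 0 0 0 0"}}

```text
time_s: 13.0
eef_pos: [0.5727, 0.1523, 0.0624]
tcp_rot: [[-0.168, 0.986, 0.0], [0.986, 0.168, 0.0], [0.0, 0.0, -1.0]]
ft_force: [0.5, 0.7, 0.4]
gripper_width: 0.0299
grip_force: 0.0
```

```bash
python3 - <<'E'
from h import *
im,d,W=cloud('side');post(W,im)
E
```

```text
tcp nest [0.0095 0.0033] 0.0624 F nest [-0.   0.1] -0.1 M [ 0.03  0.04 -0.02] w 0.0299 13.05 9.677318187982388
post [302. 220.] 8 [ 0.0428 -0.0216] 0.1087
post [311. 219.] 10 [ 0.02   -0.0215] 0.1137
post [331. 220.] 6 [-0.0303 -0.0207] 0.0691
post [303. 236.] 11 [0.0414 0.0296] 0.07
post [312. 236.] 12 [0.0186 0.0315] 0.0694
post [323. 236.] 15 [-0.0065  0.0332] 0.0694
post [332. 236.] 22 [-0.0299  0.0319] 0.0693
```

Post tops fell about 3 mm at carrier x≈0.006, so it has dropped on the pin. I'll centre the fingers, grip, and press down gently.

Call:
{"api": "servo_tool", "payload": {"targets": "0.03 0 -0.0015 -0.001 0;0.03 0 -0.0015 -0.001 0;0.03 0 0 0 0;0.028 0 0 0 0;0.026 0 0 0 0;0.015 0 0 0 0;0.015 0 0 0 0;0.015 0 0 0 0;0.015 0 0 0 0;0.015 0 0 0 0", "newtons": 50}}

```text
time_s: 13.88
eef_pos: [0.5698, 0.1517, 0.0643]
tcp_rot: [[-0.168, 0.986, 0.0], [0.986, 0.168, -0.0], [-0.0, 0.0, -1.0]]
ft_force: [1.0, 0.1, 0.1]
gripper_width: 0.0235
grip_force: 52.4
```

Call:
{"api": "servo_tool", "payload": {"targets": "0.015 0 0 0.001 0;0.015 0 0 0.001 0;0.015 0 0 0.001 0;0.015 0 0 0.0005 0;0.015 0 0 0 0;0.015 0 0 0 0;0.015 0 0 0 0;0.015 0 0 0 0;0.015 0 0 0 0;0.015 0 0 0 0"}}

```text
time_s: 14.72
eef_pos: [0.5698, 0.1517, 0.0609]
tcp_rot: [[-0.168, 0.986, 0.0], [0.986, 0.168, 0.0], [0.0, 0.0, -1.0]]
ft_force: [-0.0, 0.3, 4.0]
gripper_width: 0.0234
grip_force: 52.8
```

```bash
python3 - <<'E'
from h import *
im,d,W=cloud('side');post(W,im)
E
```

```text
tcp nest [0.0065 0.0033] 0.0609 F nest [-0.2 -0.7] 3.7 M [-0.1   0.19 -0.  ] w 0.0232 14.7667 9.677269595917807
post [303. 221.] 9 [ 0.0403 -0.0212] 0.0647
post [331. 220.] 6 [-0.0303 -0.0203] 0.0662
post [323. 236.] 11 [-0.0067  0.0305] 0.0658
post [333. 237.] 20 [-0.031   0.0324] 0.0663
post [303. 237.] 9 [0.0414 0.0312] 0.0714
post [313. 237.] 9 [0.0173 0.0284] 0.0666
```

Call:
{"api": "servo_tool", "payload": {"targets": "0.015 0 0 0.0005 0;0.015 0 0 0.0005 0;0.015 0 0 0 0;0.015 0 0 0 0;0.015 0 0 0 0;0.015 0 0 0 0;0.015 0 0 0 0;0.015 0 0 0 0;0.015 0 0 0 0;0.015 0 0 0 0"}}

```text
time_s: 15.6
eef_pos: [0.5698, 0.1517, 0.0598]
tcp_rot: [[-0.168, 0.986, 0.0], [0.986, 0.168, 0.0], [-0.0, 0.0, -1.0]]
ft_force: [-0.5, -0.6, 4.5]
gripper_width: 0.0239
grip_force: 52.9
```

Call:
{"api": "servo_tool", "payload": {"targets": "0.015 0 0 0.0005 0;0.015 0 0 0 0;0.015 0 0 0 0;0.015 0 0 0 0;0.015 0 0 0 0;0.015 0 0 0.0005 0;0.015 0 0 0 0;0.015 0 0 0 0;0.015 0 0 0 0;0.015 0 0 0 0"}}

```text
time_s: 16.43
eef_pos: [0.5698, 0.1517, 0.0592]
tcp_rot: [[-0.168, 0.986, 0.0], [0.986, 0.168, 0.0], [-0.0, 0.0, -1.0]]
ft_force: [-2.3, -0.3, 8.6]
gripper_width: 0.0233
grip_force: 53.7
```

Call:
{"api": "servo_tool", "payload": {"targets": "0.015 0 0 0.0005 0;0.015 0 0 0 0;0.015 0 0 0.0003 0;0.015 0 0 0 0;0.015 0 0 0 0;0.015 0 0 0 0;0.015 0 0 0 0;0.015 0 0 0 0;0.015 0 0 0 0;0.015 0 0 0 0"}}

```text
time_s: 17.27
eef_pos: [0.57, 0.1518, 0.0591]
tcp_rot: [[-0.168, 0.986, 0.001], [0.986, 0.168, 0.0], [0.0, 0.001, -1.0]]
ft_force: [-4.2, -0.7, 15.8]
gripper_width: 0.0232
grip_force: 54.4
```

```bash
python3 - <<'E'
from h import *
im,d,W=cloud('side');post(W,im)
save(cv2.resize(im[150:280,250:400],(600,520)),'s6')
E
```

```text
tcp nest [0.0067 0.0033] 0.0591 F nest [-4.7 -0.3] 14.9 M [-0.23  1.02  0.05] w 0.0233 17.3167 9.679449655029991
post [302. 222.] 10 [ 0.0416 -0.021 ] 0.0657
post [331. 221.] 9 [-0.0302 -0.0218] 0.0644
post [332. 237.] 18 [-0.0302  0.0332] 0.0656
post [303. 237.] 5 [0.0414 0.03  ] 0.0633
post [312. 237.] 6 [0.0184 0.031 ] 0.0634
post [322. 236.] 8 [-0.0058  0.0302] 0.0646
```

View pics/s6.png

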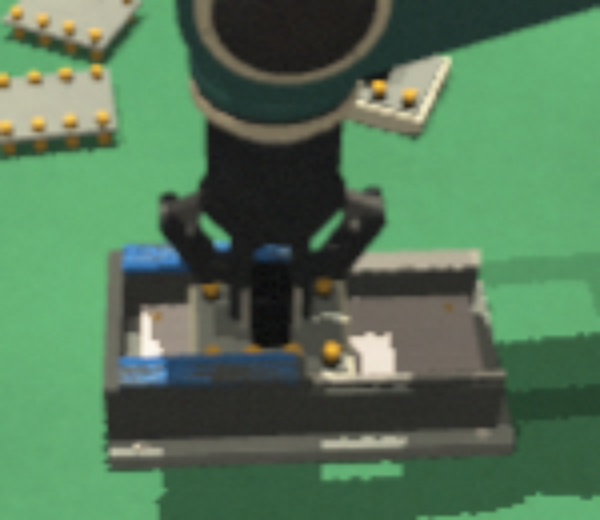

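The crop shows the carrier down under the lips with the gripper still holding it at (270,310). Post tops are 5 mm below the free height. Force rose to 15 N with no further travel, so it is on the hard stop.

```bash
python3 -c "
from station import ticket
print(ticket.sign_off())"
```

```text
the job is handed in; nothing more can be done
None
```

I slid the two-row carrier under the lips onto the pin, pressed it to the hard stop (about 15 N, no further travel), and signed off with the gripper still holding it down; no verdict was returned.

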